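# Slide the baking sheet onto the right rails of the wire rack

## Task

Put the baking sheet away in the wire rack, on the lowest pair of rails that clears the thing standing inside the rack. Its wide lip is up against the white tub, so first lift it (do not drag it) out by the narrow lip, set it down flat on the worktop well clear of the tub and let go; then take it by the wide lip and slide it in, narrow lip first, until it is fully home against the two bars at the back, lying level on both rails. Do not knock over or shift the tin, the timer or the mill.

Things in the scene. Friction and masses are not known exactly. Their poses are not given: they have to be found in the camera images.
- rack: Fixed steel wire rack, 182 wide (y) x 150 deep (x) x 177 high, no floor. Origin: centre of its underside, on the worktop. Open end at its own -x (front posts at x = -66, y = +-87, 10 thick). Three rail pairs run along x, from -71 to 71. Top cross bars at x = 0 and 75 (undersides 167 up). Two upright bars at the back (front faces at x = 70, y = +-40) stop the sheet at any level.
- rails_low (a point): Midway between the rails of the lowest pair (x = y = 0 of the rack), at the height of the ledge tops on which a sheet lies: 40 mm above the worktop. Axes as the rack's. Each pair: ledges 5 mm thick reach inward to y = +-65; upright flanges, 9 mm higher than the ledges, have inner faces at y = +-79 (158 mm free between).
- rails_mid (a point): The same for the middle pair, 76 mm above the worktop.
- rails_high (a point): The same for the highest pair, 114 mm above the worktop.
- sheet_center (a point): Centre of the plate, 2 mm above the underside, of the loose aluminium baking sheet (150-220 g): 200 long (x) x 150 wide (y) x 4 thick, flat sides, at each end a lip 8 thick, 28 above the plate. +x points to the narrow lip. Home in the rack its axes match the rack's and this point is at rack x = -30, y = 0, the wide lip 60 mm out in front. At first it lies flat, wide lip about 8 mm from the tub.
- wide_lip (a point): Middle of the sheet's wide lip (172 mm wide across y, 8 thick in x, half-way up, 18 mm above the sheet's underside). Axes as the sheet's. Too wide to enter the rack.
- narrow_lip (a point): Middle of the sheet's narrow lip (110 mm wide across y, 8 thick in x, half-way up, 18 mm above the sheet's underside). Axes as the sheet's. It passes between the rails (130 mm free).
- tub: White plastic tub with lid, fixed, 122 (x) x 142 (y) x 92 mm high. Origin: centre of its underside. Its +x face is the one next to the sheet.
- fish_tin: Low flat oblong fish tin, 63 x 105 x 24 mm high. Origin: centre of its underside. One of the three (tin, timer, mill) stands inside the rack within 3 cm of its centre, the other two outside.
- timer: Round cream kitchen timer, 65 mm across, 50 mm high. Origin: centre of its underside. See the tin.
- mill: Small glass table shaker with grey top, 44 mm across, 90 mm high. Origin: centre of its underside. See the tin.
Things that resemble listed ones, but are neither listed nor needed, are in the scene too. Leave any blue or yellow look-alike of the timer alone.

How it is judged (in metres and radians):
On the way, in this order (a step that is already met when the one before it is completed fails the run):
1. the sheet is lifted clear of the worktop by the fingers (height (world z) of sheet_center above 0.025 m and contact force between the fingers and sheet above 0.5 N), for 0.1 s.
2. the sheet lies flat on the worktop, let go, its wide lip at least about 3 cm from the tub (height (world z) of sheet_center below 0.008 m and angle between sheet_center's own z axis and vertical below 0.04 rad and horizontal distance between wide_lip and tub above 0.095 m and contact force between the fingers and sheet below 0.05 N and linear speed of sheet below 0.01 m/s), for 0.2 s.
At the end, for the whole second after the job is handed in: Sheet at rest, level (0.05 rad), let go, on the pair 40 mm up if the tin is in the rack, 76 if the timer, 114 if the mill (within 6 mm); narrow lip at the back, depth within 8 mm of home, sideways within 8 mm, direction within 0.07 rad (((horizontal distance between fish_tin and rack below 0.05 m and z of sheet_center in the frame of rack between 0.036 and 0.048 m) or (horizontal distance between timer and rack below 0.05 m and z of sheet_center in the frame of rack between 0.072 and 0.084 m) or (horizontal distance between mill and rack below 0.05 m and z of sheet_center in the frame of rack between 0.11 and 0.122 m)) and x of sheet_center in the frame of rack between -0.038 and -0.024 m and y of sheet_center in the frame of rack between -0.008 and 0.008 m and x of wide_lip in the frame of rack below -0.1 m and angle between sheet_center's own z axis and vertical below 0.05 rad and angle between the x axis of sheet_center and the x axis of rack, either way round below 0.07 rad and linear speed of sheet below 0.01 m/s); the robot touches nothing.
It fails at once if the tin is shifted by more than 25 mm or tipped (distance of fish_tin from where it was at the start of the episode above 0.025 m or angle between fish_tin's own z axis and vertical above 0.4 rad).
It fails at once if the timer is shifted by more than 25 mm or tipped (distance of timer from where it was at the start of the episode above 0.025 m or angle between timer's own z axis and vertical above 0.4 rad).
It fails at once if the mill is shifted by more than 25 mm or tipped (distance of mill from where it was at the start of the episode above 0.025 m or angle between mill's own z axis and vertical above 0.4 rad).
It also fails if it takes over 51 s, if anything falls off the work surface, if the arm or the gripper's body presses on something with over 40 N, if the wrist force passes 120 N, or if a joint passes its speed limit or range.

## Robot

A 7-joint arm with a two-finger parallel gripper is mounted at the origin on a cart in front of the work surface, level with it; the furniture and walls round the work are solid. World frame = base frame: x ahead of the robot, y to its left, z up, the work surface at z = 0. Lengths are in mm, angles in rad, forces in N, time in s.
With the tool pointing down it reaches from about 400 to 850 mm from the base axis. Payload 6.9 kg.
Tool frame: the origin (TCP) lies midway between the tips of the shut fingers; the grasp point (between the pads) lies 19 mm behind it (ctrl.grip_depth is the distance from the TCP to the grasp point, in mm); z points along the fingers, y is the line along which they close (so a half turn about z gives the same grasp; the last joint's range is limited). The gripper opens to 85 mm and grips with 20 to 120 N. Pads are 22 mm wide; open, the fingers measure 114 mm over their backs; the gripper's body (76 mm by 85 mm) begins 54 mm behind the grasp point. The pads swing forward as they close: fully open they stand 13 mm farther back than shut.
Start: joints at [-1.05, 0.507, -0.238, 1.5, 0.126, 1.149, -0.155], TCP at [251.896, 571.979, 231.275] pointing down, gripper open.
Joint ranges: [-3.08, 3.08], [-0.24, 2.05], [-1.43, 1.35], [0, 2.5], [-1.52, 4.66], [0.17, 1.96], [-2.89, 2.89]. Speed limits (rad/s): [2.39, 2.39, 3.14, 3.14, 3.14, 3.14, 3.14].

## Interface

Orientations are given as a unit quaternion [w, x, y, z].
In Python, from station import ctrl, imaging, finder gives the robot as it stands. Calls block until the motion is done:
- ctrl.move_ptp(position, orientation): joint-space move of the TCP to a pose.
- ctrl.line_to(position, attitude=None, feed=150, max_force=None): straight line of the TCP; attitude=None keeps the orientation; feed is the mean speed in mm/s. With max_force (N) it stops when the force on the tool has changed by that much, and returns True; else False.
- ctrl.move_j(angles): joint-space move.
- ctrl.gripper_to(opening): opening from 0.0 (shut) to 1.0 (fully open); the grip force is fixed at half the most; returns when the fingers have stopped.
- ctrl.pause(seconds).
- ctrl.inverse_kinematics(position, orientation): joint angles nearest the present ones, or None.
- ctrl.read_state(): the state.
- imaging.read_camera(name): name is "scene" or "side" or "wrist"; returns a dict with "color" (384x512x3 uint8, red, green, blue), "vertical_fov" (degrees; the focal length in pixels is half the picture's height over the tangent of half this angle, whatever the lens; pixels are square), "cx", "cy" (the principal point, pixels), "extrinsics" (4x4, takes a point from camera to world coordinates); the wrist camera has in their place "T_tool_cam" (4x4, takes a point from camera to tool coordinates, whose origin is the TCP and whose axes are the flange's). Camera axes: x right, y up, looking along -z (the intrinsics and any distortion apply to the point x, -y, -z); pixel columns grow to the right and rows downward; lengths in mm; the calibration is good to about 2 mm. A picture is of the moment at which its call begins: read the wrist's pose just before it. There is no depth.
A pose or a line that the arm cannot do raises ctrl.PlanningError and nothing moves.
- ctrl.job_done(): hands the job in; it is judged then, once.
Trained networks look in the newest picture that a camera, given by its name, has taken for a name from the list of things; names that differ only in an ending like _2 or _b are one class to them, and where a whole thing is asked for, a point or a joint stands for the part that bears it (a point fixed in the world has none). Each returns a list of dicts, best first, with "confidence" (0 to 1); they miss things now and then, are a little off and sometimes report something else, mostly with a low value. They report only what shows in the picture. A call takes as long as a camera call. They do not tell look-alikes from the thing itself.
- finder.regions_of(camera, name): "region" (384x512 bool, what is visible of it) and "extent" ([left, top, right, bottom] in pixels, round what is visible of it).
- finder.mark_of(camera, name): "at" ([column, row] in pixels: a listed point, or the origin of a listed thing).
The state is a dict: "time_s": time; "joint_positions": joint angles; "qvel": joint speeds; "joint_torque": joint torques, N m; "position": TCP position; "ee_rot": TCP orientation; "force": force on the tool from outside, world axes, zero at the start; "wrist_torque": the same for the moment, N m; "width": opening from 0.0 (shut) to 1.0 (fully open); "gripper_force": force on a finger pad.
Only numpy, scipy, OpenCV 4.12 (cv2) and the standard library are available. Lean on these libraries where they do the work, as an engineer would, in place of code of your own. Each camera call takes 0.05 s, during which the arm holds its last target. There are 200 camera calls.

## Working session

There is one attempt and no reset: what is moved stays moved. The work goes in short steps, each a Python script; the robot and the scene stay as the last script left them, time stands still between calls to the robot, and variables do not carry over. Pictures are saved under pics/ and viewed, at most 10 in all, crops included, and the job is handed in when it is done.

```bash
ls; mkdir -p pics; python3 - <<'E'
from station import ctrl, imaging, finder
import cv2, numpy as np
for c in ["scene","side"]:
    d=imaging.read_camera(c)
    cv2.imwrite(f"pics/{c}0.png",cv2.resize(d["color"][:,:,::-1],(768,576)))
    print(c,{k:(np.round(v,3).tolist() if k!='color' else 0) for k,v in d.items()})
    for n in ["rack","rails_low","sheet_center","wide_lip","narrow_lip","tub","fish_tin","timer","mill"]:
        print(n,[(np.round(m["at"],1).tolist(),round(m["confidence"],2)) for m in finder.mark_of(c,n)])
s=ctrl.read_state();print(s["time_s"],s["ee_rot"],s["force"])
E
```

```text
pics
scene {'color': 0, 'vertical_fov': 54.868, 'cx': 259.627, 'cy': 194.563, 'extrinsics': [[0.734, 0.508, -0.451, 94.645], [-0.679, 0.563, -0.471, -304.237], [0.014, 0.652, 0.758, 880.166], [0.0, 0.0, 0.0, 1.0]]}
rack [([333.3, 272.3], 0.72)]
rails_low []
sheet_center [([249.8, 175.5], 0.83)]
wide_lip [([234.5, 156.9], 0.56)]
narrow_lip [([271.6, 192.7], 0.8)]
tub [([218.2, 151.2], 0.57)]
fish_tin [([335.1, 270.4], 0.9)]
timer [([221.8, 225.2], 0.96), ([244.9, 295.7], 0.84), ([325.0, 190.9], 0.79)]
mill [([374.9, 244.3], 0.81)]
side {'color': 0, 'vertical_fov': 50.096, 'cx': 253.358, 'cy': 193.93, 'extrinsics': [[-0.847, 0.333, -0.415, 41.993], [-0.532, -0.535, 0.656, 1025.046], [-0.003, 0.776, 0.63, 904.16], [0.0, 0.0, 0.0, 1.0]]}
rack []
rails_low []
sheet_center []
wide_lip [([185.6, 247.0], 0.58)]
narrow_lip [([231.6, 212.3], 0.71)]
tub [([175.0, 267.9], 0.87)]
fish_tin []
timer [([212.1, 185.4], 0.79), ([337.9, 207.8], 0.75)]
mill [([258.8, 158.6], 0.49)]
1.0 [ 9.43855875e-06  2.05935248e-01  9.78565620e-01 -9.30447825e-06] [-0.18488388  0.23345936 -0.18691944]
```

View pics/scene0.png

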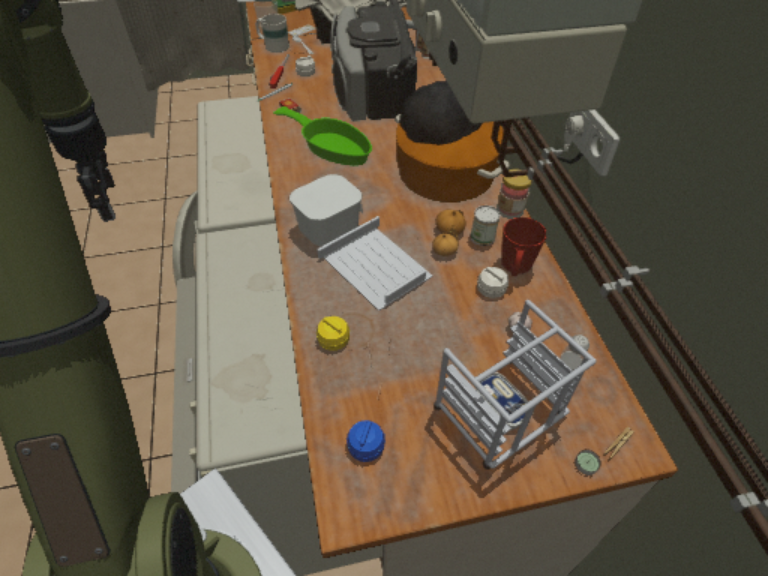

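View pics/side0.png

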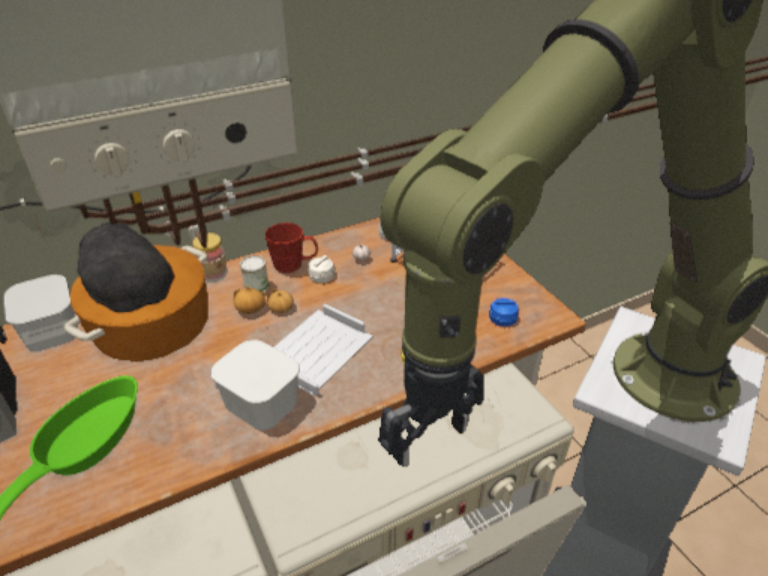

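The scene shows the sheet at (375,262) with its wide lip against the tub at (327,210), and the rack at (510,385). The blue fish tin is inside the rack at (500,390), so the lowest rails look right. The timer candidates are cream (492,283), yellow (333,333) and blue (366,441). For the mill there are a grey top at about (573,358) behind the rack, a jar at (485,225), and something white at (518,322). The side view shows the sheet at (325,345), but the arm hides the rack.

```bash
cat > h.py <<'E'
from station import ctrl, imaging, finder
import cv2, numpy as np
def cam(d):
    f=192/np.tan(np.radians(d["vertical_fov"])/2)
    return f,d["cx"],d["cy"],np.array(d["extrinsics"])
def ray(d,px,z,T=None):
    f,cx,cy,E=cam(d) if T is None else (*[192/np.tan(np.radians(d["vertical_fov"])/2),d["cx"],d["cy"]],T)
    v=E[:3,:3]@np.array([(px[0]-cx)/f,-(px[1]-cy)/f,-1]); o=E[:3,3]
    return o+v*(z-o[2])/v[2]
def proj(d,P,T=None):
    E=np.array(d["extrinsics"]) if T is None else T
    f=192/np.tan(np.radians(d["vertical_fov"])/2)
    p=(np.atleast_2d(P)-E[:3,3])@E[:3,:3]
    return np.c_[d["cx"]-f*p[:,0]/p[:,2], d["cy"]+f*p[:,1]/p[:,2]]
def pose(p,P):
    c,s=np.cos(p[2]),np.sin(p[2]); P=np.atleast_2d(P).astype(float)
    return np.c_[p[0]+c*P[:,0]-s*P[:,1],p[1]+s*P[:,0]+c*P[:,1],P[:,2]]
E
python3 - <<'E'
from h import *
D={c:imaging.read_camera(c) for c in ["scene","side"]}
np.save("pics/d.npy",D,allow_pickle=True)
for c,n,px,z in [("scene","center",(249.8,175.5),2),("scene","wide",(234.5,156.9),18),("scene","narrow",(271.6,192.7),18),("scene","tub",(218.2,151.2),0),("side","tub",(175,267.9),0),("side","wide",(185.6,247),18),("side","narrow",(231.6,212.3),18),("scene","rack",(333.3,272.3),0),("scene","tin",(335.1,270.4),0),("scene","mill",(374.9,244.3),0),("scene","timer",(325,190.9),0),("side","timer",(212,185.4),0),("scene","yel",(221.8,225.2),0),("scene","blue",(245,296),0)]:
    print(c,n,ray(D[c],px,z).round(0))
im=D["scene"]["color"][:,:,::-1]
cv2.imwrite("pics/rackcrop.png",cv2.resize(im[190:320,280:405],None,fx=4.6,fy=4.6,interpolation=cv2.INTER_CUBIC))
cv2.imwrite("pics/sheetcrop.png",cv2.resize(im[135:210,195:300],None,fx=6,fy=6,interpolation=cv2.INTER_CUBIC))
E
```

```text
scene center [649. 324.   2.]
scene wide [659. 411.  18.]
scene narrow [640. 213.  18.]
scene tub [647. 486.   0.]
side tub [649. 486.   0.]
side wide [663. 419.  18.]
side narrow [635. 220.  18.]
scene rack [579. -89.   0.]
scene tin [587. -89.   0.]
scene mill [ 735. -112.    0.]
scene timer [783. 115.   0.]
side timer [789. 121.   0.]
scene yel [456. 231.   0.]
scene blue [360.  19.   0.]
```

View pics/rackcrop.png

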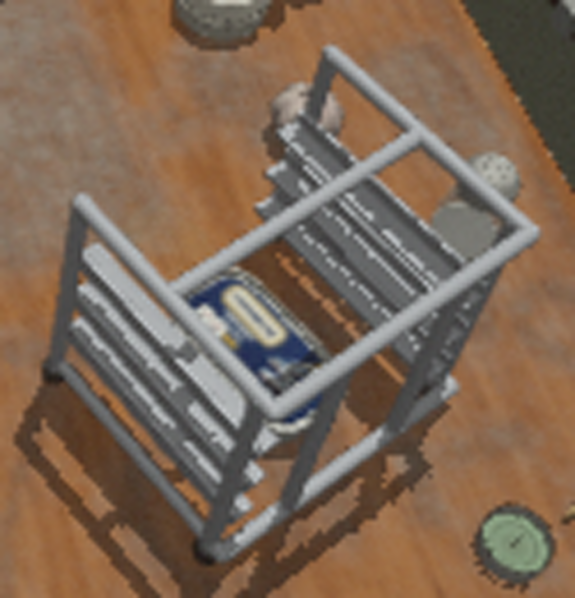

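View pics/sheetcrop.png

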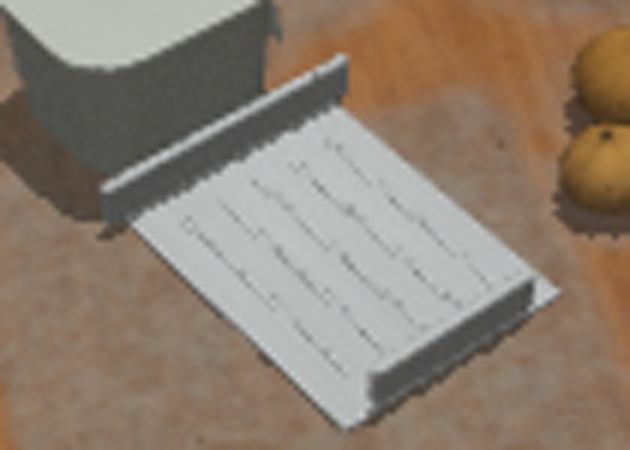

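The rack crop shows the top corners at (82,203), (331,53), (273,407) and (530,236), with the open end at upper left facing the sheet. The blue tin is inside, and the mill's grey disc is outside the right-hand side at (465,230). The sheet crop shows the wide lip's top running from (103,188) to (343,55), next to the tub. The narrow end's corners are at (348,428) and (558,290). Next I'll fit both poses.

```bash
cat >> h.py <<'E'
from scipy.optimize import least_squares
def fit(d,P,px,p0,T=None):
    r=least_squares(lambda p:(proj(d,pose(p,P),T)-px).ravel(),p0,x_scale=[1,1,.01],loss='soft_l1')
    return r.x,(proj(d,pose(r.x,P),T)-px).round(1)
E
python3 - <<'E'
from h import *
d=np.load("pics/d.npy",allow_pickle=True).item()["scene"]
R=np.array([[-66,-87,172],[-66,87,172],[75,-87,172],[75,87,172],[0,-87,172],[0,87,172],[-66,-87,0],[75,-87,0],[75,87,0]])
q=np.array([[82,203],[331,53],[273,407],[530,236],[180,293],[418,133],[55,370],[215,550],[450,387]])/4.6+[279.6,189.6]
print("rack",*fit(d,R,q,[580,-89,-1.5]))
S=np.array([[-100,-86,32],[-100,86,32],[100,-75,2],[100,75,2],[92,-55,32],[100,55,32],[-92,75,4]])
q=np.array([[103,188],[343,55],[348,428],[558,290],[372,375],[533,281],[343,110]])/6+[194.6,134.6]
x,r=fit(d,S,q,[650,320,-1.5]);print("sheet",x,r)
print("lips",pose(x,[[96,0,18],[-96,0,18]]))
for n in ["narrow_lip","wide_lip","sheet_center"]:
    pass
s=ctrl.read_state(); print(s["joint_positions"])
w=imaging.read_camera("wrist"); print(w["T_tool_cam"],w["vertical_fov"],w["cx"],w["cy"])
E
```

```text
rack [578.544279   -86.64583869  -1.70669181] [[ 0.1 -0.6]
 [ 0.2 -0.5]
 [ 0.3  0.3]
 [ 0.1 -1.4]
 [-2.6 -0. ]
 [ 0.6 -0.5]
 [ 0.1 -0.1]
 [ 0.6  2.6]
 [-1.4  2.1]]
sheet [646.27692791 314.66537825  -1.62083205] [[-1.  -0. ]
 [ 0.3 -0.2]
 [-0.1  1.5]
 [ 1.1  1.4]
 [-0.6 -0.8]
 [ 1.3 -0.6]
 [-0.7 -0.8]]
lips [[641.47550234 218.78552473  18.        ]
 [651.07835349 410.54523178  18.        ]]
[-1.05050398  0.50747629 -0.23761822  1.50019321  0.12571247  1.14890561
 -0.15479328]
[[ 3.06411192e-04  9.64181371e-01  2.65243644e-01  6.84991286e+01]
 [ 9.99999646e-01 -8.74156076e-05 -8.37443566e-04  2.02265889e-01]
 [-7.84261051e-04  2.65243807e-01 -9.64181056e-01 -1.42996520e+02]
 [ 0.00000000e+00  0.00000000e+00  0.00000000e+00  1.00000000e+00]] 67.22450379367739 253.0908344373986 192.70308873771526
```

```bash
cat >> h.py <<'E'
from scipy.spatial.transform import Rotation as Ro
def quat(yaw):   # tool down, tool y along -(sheet x)
    y=-np.array([np.cos(yaw),np.sin(yaw),0]); z=np.array([0,0,-1.])
    q=Ro.from_matrix(np.c_[np.cross(y,z),y,z]).as_quat(); return np.r_[q[3],q[:3]]
def wrist(name=None):
    s=ctrl.read_state(); d=imaging.read_camera("wrist"); T=np.eye(4)
    q=np.array(s["ee_rot"]); T[:3,:3]=Ro.from_quat(np.r_[q[1:],q[0]]).as_matrix(); T[:3,3]=s["position"]
    T=T@np.array(d["T_tool_cam"])
    if name: cv2.imwrite(f"pics/{name}.png",cv2.resize(d["color"][:,:,::-1],(768,576))); np.save(f"pics/{name}.npy",dict(d=d,T=T),allow_pickle=True)
    return d,T
def overlay(d,T,segs,name):
    im=cv2.resize(d["color"][:,:,::-1],(768,576))
    for a,b in segs:
        p=(proj(d,np.array([a,b]),T)*1.5).round().astype(int)
        cv2.line(im,tuple(map(int,p[0])),tuple(map(int,p[1])),(0,0,255),1)
    cv2.imwrite(f"pics/{name}.png",im)
def sheetsegs(p,z=0):
    P=lambda *a: pose(p,[[a[0],a[1],a[2]+z]])[0]
    L=[]
    for x,w in((-100,86),(-92,86),(92,55),(100,55)): L.append((P(x,-w,32),P(x,w,32)))
    for y in(-75,75): L.append((P(-100,y,4),P(100,y,4)))
    L.append((P(100,-75,4),P(100,75,4)))
    return L
E
python3 - <<'E'
from h import *
p=[646.3,314.7,-1.621]
g=pose(p,[[96,0,0]])[0]
ctrl.move_ptp(g+[0,0,220],quat(p[2]))
d,T=wrist("w1"); overlay(d,T,sheetsegs(p),"w1o")
s=ctrl.read_state(); print(s["time_s"],s["position"],s["joint_positions"],s["force"])
for n in ["narrow_lip","wide_lip","sheet_center"]:
    print(n,[(ray(d,m["at"],2 if n=="sheet_center" else 18,T).round(1),round(m["confidence"],2)) for m in finder.mark_of("wrist",n)])
E
```

```text
3.1 [640.77488741 220.59287262 220.12262706] [-0.23283734  0.60028065 -0.24422361  1.3605747   0.14622909  1.1981742
  1.03357106] [ 0.18567778  0.16438841 -0.41499341]
narrow_lip [(array([646.1, 221.6,  18. ]), 0.8)]
wide_lip [(array([649. , 410.6,  18. ]), 0.7)]
sheet_center [(array([652.5, 318.5,   2. ]), 0.74)]
```

View pics/w1o.png

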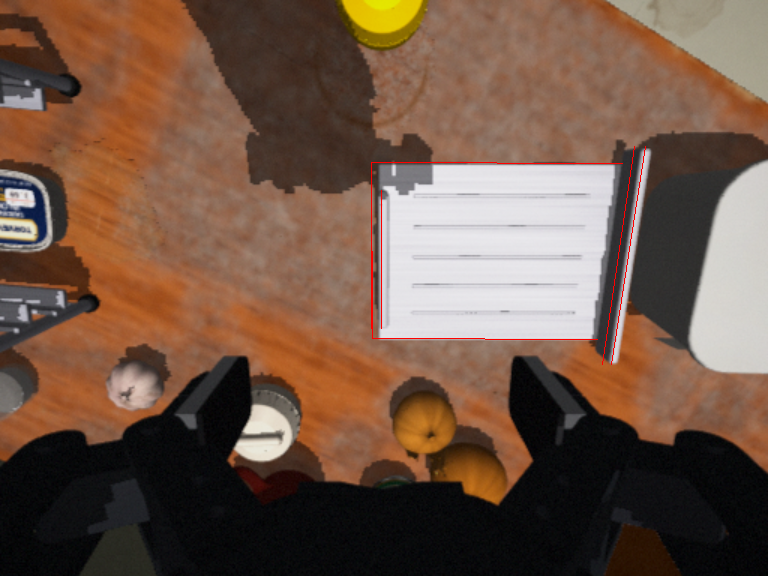

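The overlay matches the plate's long edges. Both lips sit about 6-9 display px right of the drawn lines (narrow lip at (384,260), wide lip at (632,255)). I'll check that with a crop.

```bash
python3 - <<'E'
from h import *
W=np.load("pics/w1.npy",allow_pickle=True).item(); d,T=W["d"],W["T"]; im=d["color"][:,:,::-1]
a=cv2.resize(im[100:236,240:290],None,fx=4,fy=4,interpolation=cv2.INTER_CUBIC)
b=cv2.resize(im[90:226,395:445],None,fx=4,fy=4,interpolation=cv2.INTER_CUBIC)
cv2.imwrite("pics/lips.png",np.hstack([a,b]))
g=im.mean(2).astype(int)
for r in (150,170,190): print(r,"narrow",g[r,245:264],"wide",g[r,398:436])
p=[646.3,314.7,-1.621]
for x in(92,100,-92,-100): print(x,proj(d,pose(p,[[x,0,32],[x,0,4]]),T).round(1).tolist())
E
```

```text
150 narrow [119 126 128 112  72  64  57 119 185 208 217 220 209 186 200 231 231 232
 232] wide [221 220 220 220 221 220 189 109 107 106  80  49  49  48  48  49  50  46
  46  46  46  83 142 189 211 217 202 173  95  52  46  45  46  47  46  44
  50  47]
170 narrow [113 114 116 114  95  54  55 115 184 209 219 217 203 179 193 228 229 229
 228] wide [225 224 224 198 135 113 112  93  51  48  46  47  49  47  45  47  48  49
  81 142 185 213 216 203 162  69  51  46  49  47  51  46  45  46  47  45
  48  49]
190 narrow [116 117 121 122 100  57  53 108 178 206 219 216 202 173 189 229 229 229
 229] wide [223 192 111 110  91  57  51  50  47  51  50  48  47  51  51  78 140 189
 212 218 207 160  67  49  47  47  46  46  47  48  46  50  47  47  48  47
  48  47]
92 [[254.1, 174.6], [254.0, 170.0]]
100 [[247.2, 174.6], [247.6, 170.0]]
-92 [[411.3, 174.9], [399.6, 170.3]]
-100 [[418.1, 174.9], [405.9, 170.3]]
```

View pics/lips.png

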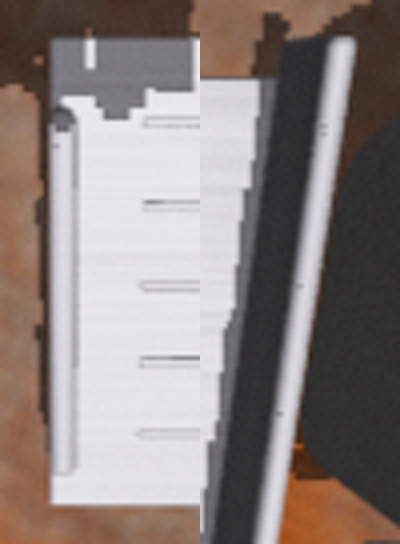

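Both lips sit about 5 mm further +y than the fit said: the narrow lip's top spans cols 251.7-258.3 and the wide lip's 416-422.5. I'll set the sheet pose to about (646, 319, -1.621), grasp the narrow lip and lift.

```bash
python3 - <<'E'
from h import *
p=[646.3,319,-1.621]
g=pose(p,[[96,0,0]])[0]; q=quat(p[2])
ctrl.gripper_to(0.6)
ctrl.line_to(g+[0,0,60],q,feed=200)
print("hit",ctrl.line_to(g+[0,0,8],q,feed=60,max_force=8))
ctrl.gripper_to(0.0)
s=ctrl.read_state(); print(s["time_s"],s["position"],s["width"],s["gripper_force"],s["force"])
print("hit",ctrl.line_to(g+[0,0,68],q,feed=60))
s=ctrl.read_state(); print(s["time_s"],s["position"],s["width"],s["gripper_force"],s["force"])
d=imaging.read_camera("side"); cv2.imwrite("pics/lift.png",cv2.resize(d["color"][120:320,100:360,::-1],None,fx=3,fy=3))
E
```

```text
hit False
6.1167 [641.6678858  223.25255167   8.46845402] 0.07650155641448125 60.71504473686218 [-1.9447334  -0.18898802  3.60006842]
hit False
7.2667 [641.19056988 223.00771039  67.5057783 ] 0.07896414493014493 59.844040274620056 [-0.21638281  0.45479118 -1.13266511]
```

View pics/lift.png

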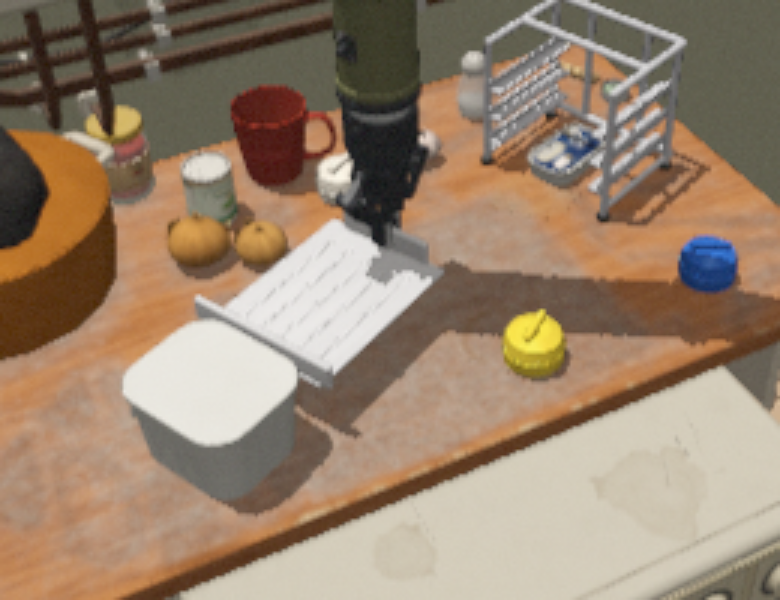

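The sheet is lifted level at (330,290) and held at the narrow lip. The rack is in view here with the tin inside at (563,150) and the glass shaker outside at (473,85). Next I'll set the sheet down, lined up with the rack and clear of the tub.

```bash
python3 - <<'E'
from h import *
p=[623,240,-1.707]
g=pose(p,[[96,0,0]])[0]; q=quat(p[2])
ctrl.line_to(g+[0,0,67.5],q,feed=100)
print("hit",ctrl.line_to(g+[0,0,11],q,feed=80,max_force=10))
print("hit",ctrl.line_to(g+[0,0,6],q,feed=20,max_force=5))
s=ctrl.read_state(); print(s["position"],s["force"])
ctrl.gripper_to(0.3); ctrl.pause(0.3)
c=np.array(ctrl.read_state()["position"]);
ctrl.line_to(c+[0,0,60],feed=150)
# hover midway so both sheet and rack front are seen
h=pose(p,[[0,0,0]])[0]
ctrl.line_to(h+[0,0,260],q,feed=250)
d,T=wrist("w2"); overlay(d,T,sheetsegs(p),"w2o")
for n in ["narrow_lip","wide_lip","sheet_center"]:
    print(n,[(ray(d,m["at"],2 if n=="sheet_center" else 18,T).round(1),round(m["confidence"],2)) for m in finder.mark_of("wrist",n)])
h=pose([578.5,-86.6,-1.707],[[-90,0,0]])[0]
ctrl.move_ptp(h+[0,0,340],q)
d,T=wrist("w3")
R=lambda *a: pose([578.5,-86.6,-1.707],[a])[0]
segs=[(R(-71,y,z),R(71,y,z)) for y,z in((-79,49),(79,49),(-65,40),(65,40),(-82,177),(82,177),(-92,177),(92,177))]+[(R(-66,y,0),R(-66,y,177)) for y in(-87,87)]+[(R(x,-87,177),R(x,87,177)) for x in(-5,5,70)]
overlay(d,T,segs,"w3o")
D={c:imaging.read_camera(c) for c in ["scene","side"]}
np.save("pics/d2.npy",D,allow_pickle=True)
s=ctrl.read_state(); print(s["time_s"],s["position"])
E
python3 -c "
import cv2,numpy as np
cv2.imwrite('pics/c.png',np.vstack([cv2.resize(cv2.imread('pics/w2o.png')[100:400],None,fx=1,fy=1),cv2.imread('pics/w3o.png')[0:300]]))"
```

```text
hit False
hit True
[610.72577563 145.10395199   8.43480573] [ 0.01700618 -0.24015084  5.41566062]
narrow_lip [(array([612.2, 144.2,  18. ]), 0.96)]
wide_lip [(array([637.6, 334.2,  18. ]), 0.91)]
sheet_center []
12.9583 [590.78792956   4.71270223 339.17876107]
```

View pics/c.png

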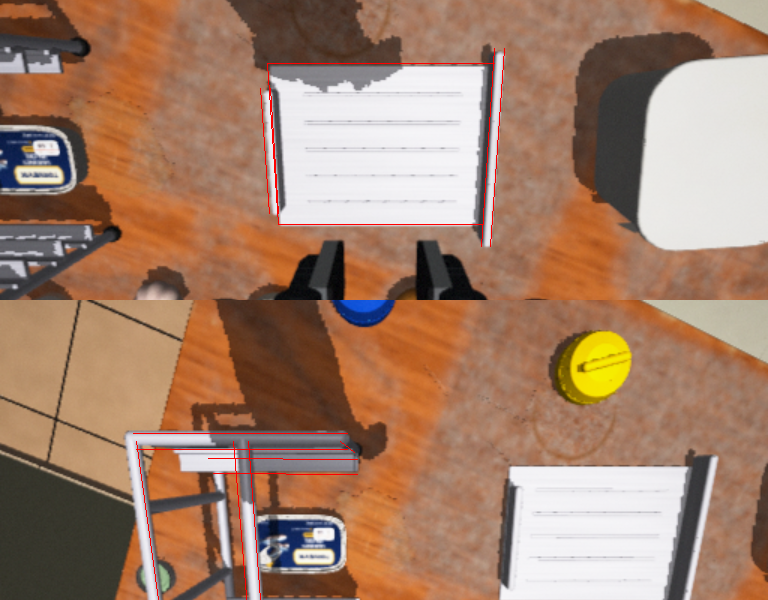

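```bash
python3 - <<'E'
from h import *
W=np.load("pics/w3.npy",allow_pickle=True).item(); im=W["d"]["color"][:,:,::-1]
cv2.imwrite("pics/w3c.png",cv2.resize(im[80:280,75:255],None,fx=3,fy=3,interpolation=cv2.INTER_CUBIC))
E
```

```text
(no output)
```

View pics/w3c.png

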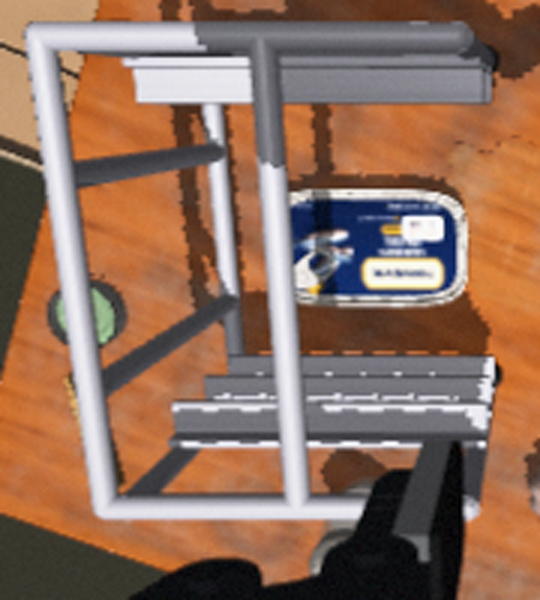

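The crop shows the rack's top-bar centres: back (40,38) and (105,507), mid (262,40) and (297,505), front ends about (460,40) and (463,508). The tin lies inside at (375,250).

```bash
python3 - <<'E'
from h import *
W=np.load("pics/w3.npy",allow_pickle=True).item(); d,T=W["d"],W["T"]
R=np.array([[75,-87,172],[0,-87,172],[75,87,172],[0,87,172],[-66,-87,172],[-66,87,172]])
q=np.array([[40,38],[262,40],[105,507],[297,505],[460,40],[463,508]])/3+[74.7,79.7]
print("rack",*fit(d,R,q,[580,-89,-1.7],T))
# bar midlines only (robust to post ends)
W=np.load("pics/w3.npy",allow_pickle=True).item()
ds=np.load("pics/d2.npy",allow_pickle=True).item()
for n in ("rack",): print([ (ray(ds[c],m["at"],0).round(0),m["confidence"]) for c in ds for m in [] ])
# sheet in w3 and w2 by nearest edges
for nm in("w2","w3"):
    W=np.load(f"pics/{nm}.npy",allow_pickle=True).item(); d,T=W["d"],W["T"]; g=d["color"].mean(2)
    p=[623,240,-1.707]
    def edge(P,dirn):   # signed offset (mm) of strongest gradient along dirn
        t=np.arange(-9,9.1,.5); px=proj(d,P+np.outer(t,dirn),T).astype(np.float32)
        v=cv2.remap(g.astype(np.float32),px[:,0],px[:,1],cv2.INTER_LINEAR).ravel()
        gr=np.abs(np.gradient(cv2.GaussianBlur(v[None],(5,1),0).ravel())); return t[gr.argmax()],round(float(gr.max()),1)
    ux=np.array([np.cos(p[2]),np.sin(p[2]),0]); uy=np.array([-ux[1],ux[0],0])
    for y in(-75,75): print(nm,"side",y,[edge(pose(p,[[x,y,4]])[0],uy) for x in(-80,-40,0,40,80)])
    for x,w in((100,50),(92,50),(-92,80),(-100,80)): print(nm,"lip",x,[edge(pose(p,[[x,y,32]])[0],ux) for y in(-w*.8,-w*.4,0,w*.4,w*.8)])
E
```

```text
rack [576.88957282 -86.5360839   -1.71136721] [[ 0.3 -0.2]
 [ 0.2 -0.3]
 [-0.  -0.2]
 [-0.2  0.8]
 [-0.9  0.1]
 [ 0.6  0.1]]
[]
w2 side -75 [(np.float64(2.5), 31.1), (np.float64(2.5), 29.6), (np.float64(2.0), 14.2), (np.float64(2.0), 12.6), (np.float64(2.0), 12.7)]
w2 side 75 [(np.float64(1.0), 17.9), (np.float64(1.0), 18.7), (np.float64(1.0), 20.0), (np.float64(1.0), 20.4), (np.float64(1.0), 20.9)]
w2 lip 100 [(np.float64(-2.5), 19.8), (np.float64(-2.5), 19.9), (np.float64(-2.5), 18.4), (np.float64(-2.5), 18.5), (np.float64(-8.0), 15.9)]
w2 lip 92 [(np.float64(-6.5), 34.5), (np.float64(-6.5), 33.6), (np.float64(-6.5), 32.2), (np.float64(-6.5), 30.3), (np.float64(-6.5), 28.8)]
w2 lip -92 [(np.float64(-1.0), 28.8), (np.float64(7.5), 26.8), (np.float64(-1.5), 26.1), (np.float64(7.5), 25.9), (np.float64(-1.5), 24.4)]
w2 lip -100 [(np.float64(7.0), 28.8), (np.float64(6.5), 26.4), (np.float64(6.5), 26.1), (np.float64(6.5), 25.1), (np.float64(6.5), 24.4)]
w3 side -75 [(np.float64(1.5), 30.6), (np.float64(1.5), 35.3), (np.float64(2.0), 34.4), (np.float64(2.0), 25.7), (np.float64(2.0), 34.0)]
w3 side 75 [(np.float64(1.5), 15.1), (np.float64(1.5), 13.8), (np.float64(1.5), 13.6), (np.float64(0.5), 14.6), (np.float64(0.5), 16.2)]
w3 lip 100 [(np.float64(-1.0), 26.7), (np.float64(-1.5), 25.4), (np.float64(-1.5), 25.5), (np.float64(-1.5), 25.4), (np.float64(-1.5), 23.7)]
w3 lip 92 [(np.float64(7.0), 26.7), (np.float64(6.5), 25.4), (np.float64(6.5), 25.5), (np.float64(6.5), 25.4), (np.float64(6.5), 23.7)]
w3 lip -92 [(np.float64(-1.0), 21.2), (np.float64(-1.0), 21.2), (np.float64(-1.0), 21.8), (np.float64(-1.5), 21.6), (np.float64(-1.5), 20.4)]
w3 lip -100 [(np.float64(7.0), 21.2), (np.float64(7.0), 21.2), (np.float64(7.0), 21.8), (np.float64(6.5), 21.6), (np.float64(6.5), 20.4)]
```

The wrist view puts the sheet at about (624.8, 241.1, -1.707) and the rack at (576.9, -86.5, -1.711). Next I'll grasp the wide lip, lift, and check how the sheet is held.

```bash
cat >> h.py <<'E'
rack=[576.9,-86.5,-1.711]
def edges(d,T,p,z):
    g=d["color"].mean(2).astype(np.float32)
    ux=np.array([np.cos(p[2]),np.sin(p[2]),0]); uy=np.array([-ux[1],ux[0],0])
    def edge(P,dirn):
        t=np.arange(-9,9.1,.5); px=proj(d,P+np.outer(t,dirn),T).astype(np.float32)
        v=cv2.remap(g,px[:,0],px[:,1],cv2.INTER_LINEAR).ravel()
        gr=np.abs(np.gradient(cv2.GaussianBlur(v[None],(5,1),0).ravel())); return float(t[gr.argmax()]),int(gr.max())
    for y in(-75,75): print("side",y,[edge(pose(p,[[x,y,4+z]])[0],uy) for x in(-60,-30,0,40,80)])
    for x,w in((100,50),(-92,80)): print("lip",x,[edge(pose(p,[[x,y,32+z]])[0],ux) for y in(-w*.8,-w*.4,0,w*.4,w*.8)])
E
python3 - <<'E'
from h import *
p=[624.8,241.1,-1.707]
g=pose(p,[[-96,0,0]])[0]; q=quat(p[2])
ctrl.gripper_to(0.6)
ctrl.move_ptp(g+[0,0,120],q)
ctrl.line_to(g+[0,0,45],q,feed=150)
print("hit",ctrl.line_to(g+[0,0,8],q,feed=50,max_force=8))
ctrl.gripper_to(0.0)
s=ctrl.read_state(); print(s["time_s"],s["position"],s["width"],s["force"]); z0=s["position"][2]
ctrl.line_to(g+[0,0,z0+70],q,feed=80)
# pre-insert pose, in front of the rack, underside at 70
c=pose(rack,[[-250,0,0]])[0]; pr=[c[0],c[1],rack[2]]
t=pose(rack,[[-346,0,0]])[0]
ctrl.line_to(t+[0,0,z0+70],quat(rack[2]),feed=100); ctrl.pause(.3)
d,T=wrist("w4"); s=ctrl.read_state(); print(s["time_s"],s["position"],s["width"],s["force"],z0)
edges(d,T,pr,70); overlay(d,T,sheetsegs(pr,70),"w4o")
E
```

```text
hit False
16.825 [637.99292563 336.32054439   8.47952818] 0.0775337283482108 [-0.71656387 -0.64314462  3.00321573]
19.1667 [625.17037847 256.53117236  78.38265752] 0.0824296788497595 [-0.38841796  0.48697434 -1.2712748 ] 8.47952817740389
side -75 [(0.0, 24), (0.0, 22), (0.0, 21), (-9.0, 0), (-9.0, 0)]
side 75 [(7.0, 1), (-3.5, 1), (6.5, 2), (6.5, 1), (-9.0, 0)]
lip 100 [(-9.0, 0), (-9.0, 0), (-9.0, 0), (-9.0, 0), (-9.0, 0)]
lip -92 [(-1.0, 18), (-1.0, 14), (-2.0, 27), (-7.0, 14), (-2.5, 0)]
```

View pics/w4o.png

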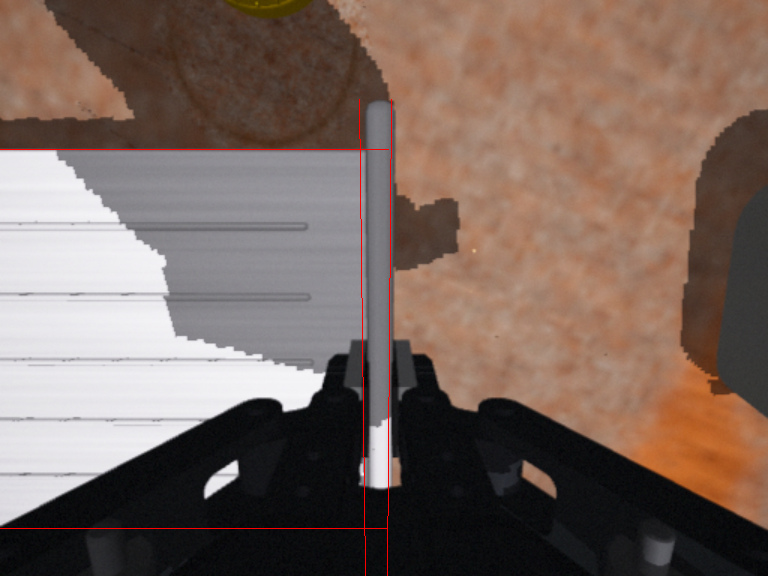

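The sheet is held squarely: its left edge is at row 149, right on the drawn line, and the lip is in the pads at (378,400). Now I'll insert it, with force guards.

```bash
python3 - <<'E'
from h import *
z0=8.5; q=quat(rack[2])
t=lambda x,z: pose(rack,[[x-96,0,z0+z]])[0]
def st(m):
    s=ctrl.read_state(); print(m,round(s["time_s"],2),np.round(s["position"],1),np.round(s["force"],1),round(s["width"],3)); return s
ctrl.line_to(t(-250,53),feed=100)
h=ctrl.line_to(t(-42,53),feed=90,max_force=10); st(("in",h))
if not h:
    h=ctrl.line_to(t(-42,38.5),feed=25,max_force=3); s=st(("down",h))
    z=s["position"][2]-z0
    h=ctrl.line_to(t(-24,z),feed=25,max_force=8); st(("push",h))
for c in("scene","side"):
    d=imaging.read_camera(c)
    if c=="scene": a=d["color"][150:330,250:410,::-1]
    else: b=d["color"][100:200,240:350,::-1]
a=cv2.resize(a,None,fx=2.7,fy=2.7); b=cv2.resize(b,(300,486)) if 0 else cv2.resize(b,None,fx=3,fy=3)
m=np.zeros((486,432+330,3),np.uint8); m[:a.shape[0],:a.shape[1]]=a; m[:300,432:]=b
cv2.imwrite("pics/in.png",m)
E
```

```text
('in', False) 21.94 [596.2  50.6  61.5] [-0.1  0.4 -1.5] 0.078
('down', True) 22.48 [596.   50.3  47.7] [-0.1  0.5  6.3] 0.079
('push', True) 23.07 [594.9  37.7  48.2] [ 0.  -0.1  3.4] 0.082
```

```bash
python3 - <<'E'
from h import *
ctrl.gripper_to(0.35); ctrl.pause(.2)
c=np.array(ctrl.read_state()["position"])
ctrl.line_to(c+[0,0,50],feed=80); ctrl.line_to(c+[0,0,200],feed=200)
ctrl.line_to(pose(rack,[[-200,0,300]])[0],feed=200); ctrl.pause(.2)
d,T=wrist("w5")
for x in(-30,):
    h=pose(rack,[[x,0,0]])[0]; edges(d,T,[h[0],h[1],rack[2]],40)
for cc in("wrist","scene","side"):
    if cc!="wrist": d=imaging.read_camera(cc); T=np.array(d["extrinsics"])
    for n,z in(("wide_lip",58),("narrow_lip",58),("sheet_center",42),("timer",0),("mill",0),("fish_tin",0)):
        for m in finder.mark_of(cc,n):
            w=ray(d,m["at"],z,T); r=Ro.from_euler('z',-rack[2]).apply(w-[rack[0],rack[1],0])
            print(cc,n,round(m["confidence"],2),"world",w.round(),"rack",r.round(1))
print(ctrl.read_state()["time_s"])
E
```

```text
side -75 [(5.5, 21), (-6.5, 16), (-7.0, 19), (-7.0, 18), (-8.0, 19)]
side 75 [(0.0, 21), (0.5, 15), (-1.5, 8), (-1.5, 9), (-1.5, 7)]
lip 100 [(-4.5, 30), (-4.5, 30), (-4.5, 29), (-5.0, 25), (-5.0, 25)]
lip -92 [(-7.5, 10), (-8.0, 25), (-8.0, 24), (-8.0, 21), (-8.0, 21)]
wrist wide_lip 0.79 world [594.  35.  58.] rack [-1.226e+02 -1.000e-01  5.800e+01]
wrist narrow_lip 0.63 world [ 570. -155.   58.] rack [69.2  2.5 58. ]
wrist sheet_center 0.81 world [586. -65.  42.] rack [-22.9   6.   42. ]
wrist timer 0.87 world [456. 235.   0.] rack [-301.7 -164.3    0. ]
wrist timer 0.71 world [780. 112.   0.] rack [-224.8  173.1    0. ]
wrist mill 0.69 world [ 741. -115.    0.] rack [  4.9 166.3   0. ]
scene wide_lip 0.7 world [592.  43.  58.] rack [-130.    -2.9   58. ]
scene wide_lip 0.61 world [596. -86.  58.] rack [-3.1 19.2 58. ]
scene narrow_lip 0.56 world [ 570. -160.   58.] rack [73.3  3.3 58. ]
scene sheet_center 0.9 world [585. -59.  42.] rack [-28.3   3.8  42. ]
scene timer 0.89 world [362.  17.   0.] rack [ -72.1 -227.2    0. ]
scene timer 0.82 world [777. 110.   0.] rack [-222.7  170.5    0. ]
scene timer 0.65 world [456. 232.   0.] rack [-298.3 -164.6    0. ]
scene timer 0.44 world [615. -45.   0.] rack [-46.   32.3   0. ]
scene mill 0.5 world [ 731. -118.    0.] rack [  9.2 157.    0. ]
side wide_lip 0.6 world [608.  38.  58.] rack [-128.    13.5   58. ]
side wide_lip 0.28 world [701. -33.  58.] rack [-70.2 115.8  58. ]
side wide_lip 0.17 world [ 563. -128.   58.] rack [43.5 -8.  58. ]
side narrow_lip 0.86 world [ 553. -130.   58.] rack [ 46.4 -17.5  58. ]
side sheet_center 0.9 world [578. -53.  42.] rack [-32.9  -4.   42. ]
side timer 0.91 world [465. 227.   0.] rack [-295.2 -154.9    0. ]
side timer 0.77 world [792. 101.   0.] rack [-215.4  186.4    0. ]
side timer 0.73 world [363.  11.   0.] rack [ -67.1 -225.3    0. ]
side mill 0.6 world [738. -98.  -0.] rack [-10.9 161.   -0. ]
27.2417
```

```bash
cat > prof.py <<'E'
from h import *
from scipy.signal import find_peaks
def prof(d,T,x0,y,z,along='x',R=16):
    g=d["color"].mean(2).astype(np.float32); t=np.arange(-R,R+.1,.5)
    P=pose(rack,[[x0+a,y,z] if along=='x' else [x0,y+a,z] for a in t]); px=proj(d,P,T).astype(np.float32)
    v=cv2.remap(g,px[:,0],px[:,1],cv2.INTER_LINEAR).ravel(); gr=np.gradient(cv2.GaussianBlur(v[None],(5,1),0).ravel())
    k,_=find_peaks(np.abs(gr),height=5); return [(float(t[i]),int(gr[i])) for i in k]
E
python3 - <<'E'
from prof import *
def rep(d,T):
    for y in(-70,-45,-20,20,45): print("wide  outer -130/-122",y,prof(d,T,-130,y,72))
    for y in(-40,-20,0,20,40): print("narrow inner 62/70",y,prof(d,T,70,y,72))
    for y in(-75,75): print("sides in front",y,[prof(d,T,x,y,44,'y',12) for x in(-115,-100,-85)])
W=np.load("pics/w5.npy",allow_pickle=True).item(); print("w5"); rep(W["d"],W["T"])
ctrl.line_to(pose(rack,[[-40,0,400]])[0],feed=250); ctrl.pause(.2)
d,T=wrist("w6"); print("w6"); rep(d,T); print(ctrl.read_state()["time_s"])
E
```

```text
w5
wide  outer -130/-122 -70 [(-6.0, 5), (0.5, 9), (8.5, 5)]
wide  outer -130/-122 -45 [(-7.5, -6), (-6.0, 11), (-3.5, -13), (-0.5, 25)]
wide  outer -130/-122 -20 [(-7.5, -8), (-6.0, 8), (-3.5, -14), (-0.5, 26), (5.0, -6), (7.0, 8)]
wide  outer -130/-122 20 [(-7.5, -11), (-5.5, 7), (-3.0, -5), (0.0, 30), (8.0, 6)]
wide  outer -130/-122 45 [(-6.0, 9), (-3.5, -10), (-0.5, 28), (5.5, -5), (8.0, 7)]
narrow inner 62/70 -40 [(-9.0, 20), (-4.5, -30), (-1.5, 12), (4.0, 8), (12.5, -25)]
narrow inner 62/70 -20 [(-9.0, 23), (-4.5, -30), (-1.5, 12), (3.5, 7), (11.5, -14)]
narrow inner 62/70 0 [(-9.5, 19), (-4.5, -29), (-1.5, 11), (3.5, 8), (11.5, -15)]
narrow inner 62/70 20 [(-8.5, 24), (-5.0, -25), (-1.5, 11), (11.5, -16)]
narrow inner 62/70 40 [(-9.0, 21), (-5.0, -25), (-1.5, 11), (11.5, -25)]
sides in front -75 [[(0.5, 17)], [(0.5, 19), (8.0, 15), (10.5, 11)], [(0.5, 33), (4.0, 17)]]
sides in front 75 [[(0.0, -20)], [(0.0, -21)], [(0.0, -24)]]
w6
wide  outer -130/-122 -70 [(-0.5, 19), (7.5, -24), (11.0, 12), (15.0, 19)]
wide  outer -130/-122 -45 [(0.0, 21), (7.5, -26), (11.0, 16), (15.0, 11)]
wide  outer -130/-122 -20 [(0.5, 19), (7.5, -26), (11.5, 14), (14.5, 22)]
wide  outer -130/-122 20 [(-0.5, 21), (7.0, -24), (11.0, 13), (14.5, 21)]
wide  outer -130/-122 45 [(0.0, 22), (7.0, -24), (12.0, 12), (14.5, 17)]
narrow inner 62/70 -40 [(-13.0, -24), (-9.0, 27), (-1.0, -24)]
narrow inner 62/70 -20 [(-13.0, -30), (-8.5, 22), (-1.0, -15), (5.0, -9), (13.5, 12)]
narrow inner 62/70 0 [(-13.0, -25), (-8.5, 25), (-0.5, -27), (13.0, 14)]
narrow inner 62/70 20 [(-13.0, -23), (-9.0, 28), (-2.0, -16), (5.5, -11), (13.0, 7)]
narrow inner 62/70 40 [(-13.0, -29), (-9.0, 23), (-1.5, -24), (12.5, 7)]
sides in front -75 [[(1.0, 34)], [(-8.0, -14), (1.0, 33)], [(-8.0, -12), (1.0, 32)]]
sides in front 75 [[(0.0, -18)], [(0.0, -16)], [(0.0, -16)]]
28.4
```

```bash
python3 -c "
from station import ctrl
print(ctrl.job_done())"
```

```text
the job is handed in; nothing more can be done
None
```

The baking sheet is home on the lowest rails (the fish tin is the thing inside the rack) and the job is handed in: my last measurements put it within about 1 mm of home in depth and sideways, lying level and let go; the verdict isn't shown to me.

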